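# Index the rotary fixture to the next sample and lock it

### The job

The indexing table is locked with its empty nest at the pawl, and the short, wide sample is the next one to be worked on: push the pawl's knob outward to free the table, push the table round by its spokes until that sample stands at the work position in line with the pawl, then push the knob back in until the pawl's nose is fully home in the notch. Do it all by pushing with a fingertip: grip and lift nothing, do not touch the samples, which must stay standing in their nests, leave the other things on the bench where they are, and take the hand away at the end.

Things in the scene. Friction and masses are not known exactly. Their poses are not given: they have to be found in the camera images.
- fixture: base of a manual indexing fixture, bolted to the bench. Origin on the bench under the turning axis of its round table, z up; the work position and the pawl's nose lie on its -x side. Round foot 168 mm across, 12 mm high; lugs at +y and -y, and at (-94, -38) mm a square pad under the pawl's pivot, with a thin stop pin for the pawl
- nest_plane (a point): point on the table's axis in the top face of its disc (120 mm across), 27 mm above the bench; turns with the table. On the disc stand four equal nests (round collars, outside 39, inside 33, 7 mm high), centred 40 mm from the axis, one in line with each spoke. Under the disc a steel index ring, 153 mm across, 13 to 23 mm above the bench, has a V notch in its edge in line with each spoke
- turntable (a joint): angle of the round table about its vertical axis, rad: 0 at the start, positive counterclockwise seen from above, endless both ways. Pawl out, it turns with light friction (about 1 N pushed at a spoke's end) and stays where it is left. Locked, do not force it
- spoke_0 (a point): centre of the black ball (20 mm) on the end of spoke 0, 110 mm from the axis, 50 mm above the bench. The spoke is a steel rod, 8 mm thick, rising outward from the disc's edge (62 mm from the axis, 24 mm high), and passes above the pawl's lever. Spokes 0 to 3 follow counterclockwise at 90 degrees; at turntable 0 this one points along the fixture's +x
- spoke_1 (a point): centre of the black ball (20 mm) on the end of spoke 1, 110 mm from the axis, 50 mm above the bench. The spoke is a steel rod, 8 mm thick, rising outward from the disc's edge (62 mm from the axis, 24 mm high), and passes above the pawl's lever. Spokes 0 to 3 follow counterclockwise at 90 degrees
- spoke_2 (a point): centre of the black ball (20 mm) on the end of spoke 2, 110 mm from the axis, 50 mm above the bench. The spoke is a steel rod, 8 mm thick, rising outward from the disc's edge (62 mm from the axis, 24 mm high), and passes above the pawl's lever. Spokes 0 to 3 follow counterclockwise at 90 degrees; at the start this one stands over the pawl, at the empty nest
- spoke_3 (a point): centre of the black ball (20 mm) on the end of spoke 3, 110 mm from the axis, 50 mm above the bench. The spoke is a steel rod, 8 mm thick, rising outward from the disc's edge (62 mm from the axis, 24 mm high), and passes above the pawl's lever. Spokes 0 to 3 follow counterclockwise at 90 degrees
- pawl (a joint): angle of the index pawl about its upright pivot, rad, positive counterclockwise from above: 0 = round nose fully home in a notch, table locked; 0.23 and more = clear, table free; 0.40 = out at its stop. Stiff (about 4 N at the knob), stays where left. Pushed in on a notch up to 6 degrees off, the nose draws the table into line; further off it stops on the ring's edge
- pawl_knob (a point): middle of the black upright knob (17 mm thick, 23 to 67 mm above the bench; this point at 45 mm) on the end of the pawl's lever, 143 mm from the pivot and, locked, 149 mm from the table's axis. Pushed outward, away from the table (counterclockwise about the pivot), it frees the table, pushed back in it locks; full travel 57 mm. Lever: flat bar 12 mm wide, 13 to 23 mm above the bench
- pawl_pivot (a point): centre of the pawl's fixed pivot, 27 mm above the bench, 97 mm from the table's axis
- work_position (a point): the work position: fixed point 40 mm from the table's axis, in line with the pawl's nose when that is home, 27 mm above the bench. At the start the empty nest stands here; the three other nests hold one sample each, in any order
- bush_wide_mid (a point): the wanted part: the short, wide turned sample (pale yellow, a dark groove round it, bored), 30 mm across, 22 mm high; this point is its centre, half-way up. It stands loose in a nest
- sleeve_a_mid (a point): one of two equal bare-metal turned sleeves, taller and slimmer than the wanted part: 22 mm across, 34 mm high, top 61 mm above the bench; its centre. Stands loose in a nest
- sleeve_b_mid (a point): the other sleeve, the same; its centre. Stands loose in a nest
- bush_wide: the same short, wide sample; origin at the middle of its underside
- sleeve_a: the same first sleeve; origin at the middle of its underside
- sleeve_b: the same second sleeve; origin at the middle of its underside
- loupe: bystander, to be left alone: black eye loupe standing on its wide end, 38 mm across, 30 mm high. Origin at the middle of its underside
- steel_block: bystander, to be left alone: bare steel block, 25 x 50 x 25 mm. Origin at the middle of its underside
- focus_gauge: bystander, to be left alone: upright white rod with a round foot and head, 28 mm across, 102 mm high. Origin at the middle of its underside
- hex_bolt: bystander, to be left alone: hexagon bolt standing on its head, 18 mm across, 48 mm high. Origin at the middle of its underside
- usb_stick: bystander, to be left alone: small black stick lying flat, 17 x 55 x 9 mm. Origin at the middle of its underside
- pen_1: bystander, to be left alone: marker pen lying flat, 17 x 135 x 16 mm. Origin at the middle of its underside

How it is judged:
On the way, in this order (a step that is already met when the one before it is completed fails the run):
1. the pawl is swung out of its notch before the table is turned (value of joint pawl above 0.23 rad and value of joint turntable between -0.15 and 0.15 rad), for 0.1 s.
2. the short, wide sample is brought to the work position while the pawl is still out (value of joint pawl above 0.12 rad and horizontal distance between bush_wide_mid and work_position below 0.013 m), for 0.05 s.
At the end, for the whole second after the job is handed in: the pawl reads under 0.035 rad (nose home in the notch), the short wide sample's centre is within 9 mm of the work position seen from above (its nest has 1.5 mm of play round it), the table is at rest, and all three samples stand upright in nests (value of joint pawl below 0.035 rad and horizontal distance between bush_wide_mid and work_position below 0.009 m and velocity of joint turntable between -0.05 and 0.05 rad/s and angle between each of bush_wide_mid, sleeve_a_mid, sleeve_b_mid's own z axis and vertical below 0.12 rad and height (world z) of bush_wide_mid between 0.0325 and 0.0425 m and horizontal distance between bush_wide_mid and fixture between 0.03 and 0.05 m and height (world z) of sleeve_a_mid between 0.0385 and 0.0485 m and horizontal distance between sleeve_a_mid and fixture between 0.03 and 0.05 m and height (world z) of sleeve_b_mid between 0.0385 and 0.0485 m and horizontal distance between sleeve_b_mid and fixture between 0.03 and 0.05 m); the robot touches nothing.
It fails at once if a sample is lifted or tipped (height (world z) of bush_wide_mid above 0.0505 m or angle between any of bush_wide_mid, sleeve_a_mid, sleeve_b_mid's own z axis and vertical above 0.5 rad or height (world z) of any of sleeve_a_mid, sleeve_b_mid above 0.0565 m).
It fails at once if the robot touches a sample (contact force between any of the fingers, the arm and bush_wide above 0.5 N or contact force between any of the fingers, the arm and sleeve_a above 0.5 N or contact force between any of the fingers, the arm and sleeve_b above 0.5 N).
It fails at once if a bystander is moved more than 15 mm (distance of any of loupe, steel_block, focus_gauge, hex_bolt, usb_stick, pen_1 from where it was at the start of the episode above 0.015 m).
It also fails if it takes over 67 s, if anything falls off the work surface, if the arm or the gripper's body presses on something with over 40 N, if the wrist force passes 120 N, or if a joint passes its speed limit or range.

### The arm

A 6-joint arm with a two-finger parallel gripper is mounted at the origin on a cart in front of the work surface, level with it; the furniture and walls round the work are solid. World frame = base frame: x ahead of the robot, y to its left, z up, the work surface at z = 0. Lengths are in m, angles in rad, forces in N, time in s.
With the tool pointing down it reaches from about 0.25 to 0.725 m from the base axis. Payload 4 kg.
Tool frame: the origin (TCP) lies midway between the tips of the shut fingers; the grasp point (between the pads) lies 19 mm behind it; z points along the fingers, x is the direction in which the jaws open and shut, and the axes are right-handed (so a half turn about z gives the same grasp; the last joint's range is limited). The gripper opens to 85 mm and grips with 20 to 120 N. Pads are 22 mm wide; open, the fingers measure 114 mm over their backs; the gripper's body (76 mm by 85 mm) begins 54 mm behind the grasp point. The pads swing forward as they close: fully open they stand 13 mm farther back than shut.
Start: joints at [1.316, 0.241, 0.005, 1.335, 0, 1.571], TCP at [0.126, 0.484, 0.197] pointing down, gripper open.
Joint ranges: [-2.72, 2.72], [-1.05, 1.87], [-1.09, 1.28], [-1.99, 2.15], [-1.42, 1.44], [-3.14, 3.14]. Speed limits (rad/s): [2.79, 2.79, 3.14, 3.14, 3.14, 3.14].

### API

Orientations are given as a unit quaternion [x, y, z, w].
In Python, from workcell import bot, vision, ticket gives the robot as it stands.
- The arm moves only by the tool play_rows, never from a script. Its argument "deltas" is one flat list of numbers, 5 for each row, row after row: the opening, from 0 (shut) to 1 (fully open), then the shift along the tool's x, y, z in units of 60 mm (1.0 is 60 mm), then the turn about the tool's z in degrees. A call has 1 to 12 rows; each row shifts and turns the pose as measured when the row begins, along the tool's axes as they then stand; what a row does not reach is not made up. A row lasts 1/8 s, in which the tool goes at most 62.5 mm and 10.7 degrees, less where a joint would pass 70% of its speed; a pose out of reach is approached as far as the arm can. A call is refused whole if a number of a shift passes 1 or a number of a turn 10.7, either way. A call with a gripper value outside its range is refused whole. The fingers move at their own pace and stop on an object; the grip force is fixed at half the most. Time passes only in rows, so rows that do not move let the fingers close. It gives the time, the measured TCP pose, the force and the opening at its end, in the units of the state.
- bot.get_obs(): the state, without advancing time (a new reading comes with each control period).
- vision.camera(name): name is "scene" or "top"; returns a dict with "color" (480x640x3 uint8, blue, green, red), "intrinsics" (3x3 intrinsics, pixels), "k1" (the pictures are not rectified: a ray, as slopes to the right and down, at radius r is drawn at 1 + k1 r^2 times it, then the intrinsics apply), "rvec" (rotation vector, rad) and "tvec" (3), from world to camera coordinates, as OpenCV has them. Camera axes: x right, y down, z forward; pixel columns grow to the right and rows downward; lengths in m; the calibration is good to about 2 mm. A picture is of the moment at which its call begins. There is no depth.
- ticket.job_done(): hands the job in, once; it reports no verdict.
The state is a dict: "clock": time; "joint_pos": joint angles; "joint_vel": joint speeds; "tau": joint torques, N m; "eef_pos": TCP position; "tool_rot": TCP orientation; "ft_force": force on the tool from outside, world axes, zero at the start; "ft_torque": the same for the moment, N m; "grip_width": finger opening in m.
Only numpy, scipy, OpenCV 4.12 (cv2) and the standard library are available. Lean on these libraries where they do the work, as an engineer would, in place of code of your own. Each camera call takes 0.05 s, during which the arm holds its last target. There are 200 camera calls.

## Working session

There is one attempt and no reset: what is moved stays moved. The work goes in short steps, Python scripts to look and compute and a tool call to move; the robot and the scene stay as the last step left them, time stands still between calls to the robot, and variables do not carry over. Pictures are saved under pics/ and viewed, about 8 in all and at most 12, crops included, and the job is handed in when it is done.

Besides the shell and the picture viewer there is one more tool, called after "Emit:" in YAML: its name, and indented under it one key for each argument. play_rows: Moves the arm, as the interface text tells. Its arguments: {"type":"object","properties":{"deltas":{"type":"array"}},"required":["deltas"]}

```bash
mkdir -p pics; cat > h.py <<'E'
import numpy as np, cv2
from workcell import bot, vision, ticket
def cam(n,f=None):
    c=vision.camera(n)
    if f: cv2.imwrite('pics/'+f,c['color'])
    return c
def proj(c,P):
    P=np.atleast_2d(np.array(P,float)); R=cv2.Rodrigues(np.array(c['rvec'],float))[0]
    X=P@R.T+np.array(c['tvec']).ravel(); s=X[:,:2]/X[:,2:]
    s=s*(1+c['k1']*(s**2).sum(1,keepdims=True)); K=np.array(c['intrinsics'])
    return s*[K[0,0],K[1,1]]+K[:2,2]
def unproj(c,uv,z):
    K=np.array(c['intrinsics'],float); R=cv2.Rodrigues(np.array(c['rvec'],float))[0];t=np.array(c['tvec']).ravel()
    s=cv2.undistortPoints(np.array(uv,float).reshape(-1,1,2),K,np.array([c['k1'],0,0,0,0.])).reshape(-1,2)
    d=np.c_[s,np.ones(len(s))]@R; o=-R.T@t
    z=np.broadcast_to(z,len(s)); return o+d*((z-o[2])/d[:,2])[:,None]
E
python3 - <<'E'
from h import *
for n in('top','scene'):
    c=cam(n,n+'0.png');R=cv2.Rodrigues(np.array(c['rvec']))[0];print(n,-R.T@np.array(c['tvec']).ravel(),c['k1'],c['intrinsics'])
o=bot.get_obs();print(o['clock'],o['eef_pos'],o['tool_rot'],o['grip_width'])
E
```

```text
top [0.38230788 0.12424745 1.00518512] -0.05583444622153832 [[460.78409496   0.         320.45676008]
 [  0.         460.78409496 235.14422119]
 [  0.           0.           1.        ]]
scene [ 0.08276263 -0.38906188  0.87639566] -0.007511144148542574 [[553.0860325    0.         314.99139339]
 [  0.         553.0860325  244.19420851]
 [  0.           0.           1.        ]]
0.1 [0.12584627 0.48323613 0.19580219] [ 7.91217851e-01  6.11533644e-01 -7.63075042e-04  5.77211731e-04] 0.08531627822259574
```

View pics/top0.png

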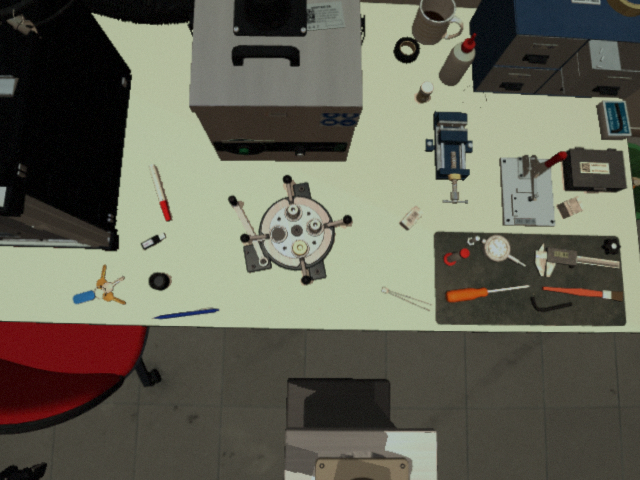

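View pics/scene0.png

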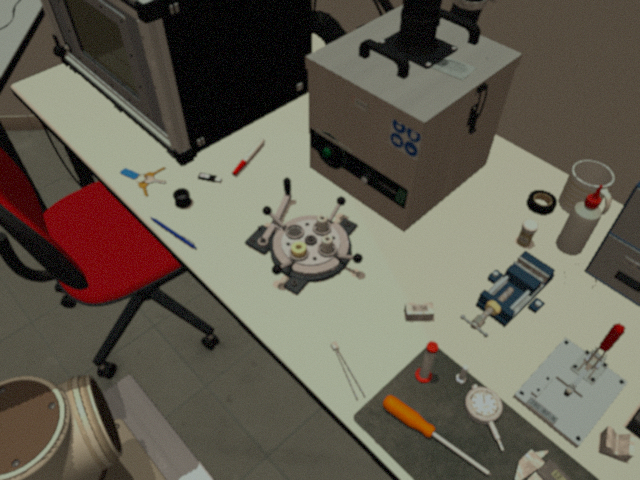

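The yellow bush is at spoke 3 (bottom ball at about (305,280)). The empty nest and spoke 2 are at left (246,240), with the knob at (234,202) and the pivot at (257,258). The table therefore has to turn −90° (clockwise). Next I'll zoom in.

```bash
python3 - <<'E'
from h import *
im=cv2.imread('pics/top0.png')[165:295,215:375]
cv2.imwrite('pics/top0c.png',cv2.resize(im,None,fx=5,fy=4.5,interpolation=cv2.INTER_CUBIC)[:600,:800] if 0 else cv2.resize(im,None,fx=4.5,fy=4.5,interpolation=cv2.INTER_CUBIC))
E
```

```text
(no output)
```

View pics/top0c.png

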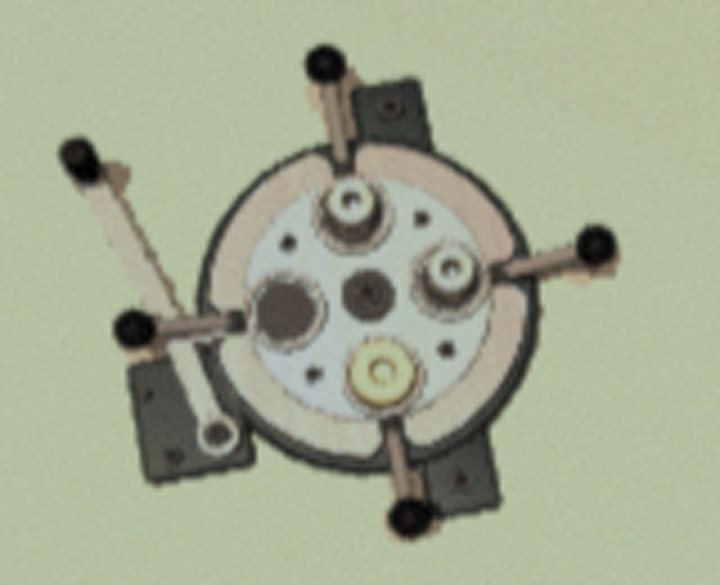

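The crop shows the balls at (326,64), (597,245), (410,517) and (134,329), the knob top at (78,157), the pivot at (218,434) and the bush at (382,370).

```bash
cat >> h.py <<'E'
def fit(c,b,z=0.05):
    # b: pixels of balls 0..3 ; returns axis centre, fixture/table angle
    P=unproj(c,b,z)[:,:2]; ctr=P.mean(0); a=[np.arctan2(*(p-ctr)[::-1])-k*np.pi/2 for k,p in enumerate(P)]
    return P,ctr,np.angle(np.mean(np.exp(1j*np.array(a))))
def gt(yaw):
    from scipy.spatial.transform import Rotation as R
    return R.from_quat(bot.get_obs()['tool_rot'])
E
python3 - <<'E'
from h import *
c=cam('top'); f=lambda L:np.array(L)/4.5+[215,165]-(0.5-0.5/4.5)*0
P,ctr,th=fit(c,f([(597,245),(326,64),(134,329),(410,517)]))
print(P,ctr,np.degrees(th),np.linalg.norm(P-ctr,axis=1))
R=np.array([[np.cos(th),-np.sin(th)],[np.sin(th),np.cos(th)]])
piv=unproj(c,f([(218,434)]),.027)[0,:2];kn=unproj(c,f([(78,157)]),.067)[0,:2]; 
for n,p in(('piv',piv),('knob',kn)): print(n,p,R.T@(p-ctr),np.linalg.norm(p-ctr))
print('piv nominal',ctr+R@[-.094,-.038],np.linalg.norm(kn-piv))
print('bush',unproj(c,f([(382,370)]),.049))
print('gauge candidates',unproj(c,[(413,217),(160,281),(426,93),(165,200)],0))
from scipy.spatial.transform import Rotation as Q
print(Q.from_quat(bot.get_obs()['tool_rot']).as_matrix().round(3))
E
```

```text
[[0.58773976 0.0357707 ]
 [0.67276603 0.16620685]
 [0.54222364 0.25146555]
 [0.45766536 0.12097168]] [0.5650987 0.1436037] -78.10404914996481 [0.11018427 0.11001435 0.11026082 0.1097913 ]
piv [0.49670558 0.2125854 ] [-0.08159844 -0.05270472] 0.09713955649246162
knob [0.61962543 0.27896568] [-0.12121502  0.08125854] 0.14593160069897465
piv nominal [0.50853811 0.22775178] 0.13969835610756653
bush [[0.5258517  0.13560909 0.049     ]]
gauge candidates [[ 0.60803069 -0.11661143  0.        ]
 [ 0.45186205  0.43737862  0.        ]
 [ 0.91218297 -0.15444375  0.        ]
 [ 0.63253667  0.44034087  0.        ]]
[[ 0.252  0.968 -0.   ]
 [ 0.968 -0.252 -0.002]
 [-0.002 -0.    -1.   ]]
```

```bash
cat >> h.py <<'E'
def go(x,y,z):
    from scipy.spatial.transform import Rotation as Q
    o=bot.get_obs(); M=Q.from_quat(o['tool_rot']).as_matrix()
    d=M.T@(np.array([x,y,z])-o['eef_pos'])/.06
    print('t',o['clock'],'pos',np.round(o['eef_pos'],4),'xang',np.degrees(np.arctan2(M[1,0],M[0,0])).round(1),'need units',d.round(2),'F',np.round(o['ft_force'],1))
E
python3 - <<'E'
from h import *
c=cam('top');print(unproj(c,[(220,160),(350,160)],0))
E
```

```text
[[0.72924191 0.32304979 0.        ]
 [0.73795269 0.02678802 0.        ]]
```

Emit:
play_rows:
  deltas: [0,0,0,0,-10.4,0,0,0,0,-10.4,0,0,0,0,-10.4,0,0,0,0,-10.4,0,0,0,0,-10.4,0,0,0,0,0]

```text
clock: 0.95
eef_pos: [0.1256, 0.4822, 0.1944]
tool_rot: [0.431, 0.902, -0.003, 0.0]
ft_force: [-0.0, -1.0, 0.3]
grip_width: 0.0003
```

```bash
python3 -c "
from h import *
go(.638,.251,.12)"
```

```text
t 0.95 pos [0.1256 0.4822 0.1944] xang 129.0 need units [-8.36  4.22  1.25] F [-0.  -1.   0.3]
```

Emit:
play_rows:
  deltas: [0,-0.76,0.384,0,0,0,-0.76,0.384,0,0,0,-0.76,0.384,0,0,0,-0.76,0.384,0,0,0,-0.76,0.384,0,0,0,-0.76,0.384,0,0,0,-0.76,0.384,0.2,0,0,-0.76,0.384,0.3,0,0,-0.76,0.384,0.3,0,0,-0.76,0.384,0.3,0,0,-0.76,0.384,0.1,0,0,0,0,0,0]

```text
clock: 2.45
eef_pos: [0.6501, 0.2377, 0.1171]
tool_rot: [0.447, 0.894, -0.002, -0.001]
ft_force: [-0.5, 0.0, -1.0]
grip_width: -0.0004
```

```bash
python3 -c "
from h import *
go(.638,.251,.038)"
```

```text
t 2.45 pos [0.6501 0.2377 0.1171] xang 126.9 need units [ 0.3  -0.02  1.32] F [-0.5  0.  -1. ]
```

Correct and descend, then look.

Emit:
play_rows:
  deltas: [0,0.26,-0.02,0.1,0,0,0,0,0.4,0,0,0,0,0.4,0,0,0,0,0.3,0,0,0,0,0,0]

```text
clock: 3.08
eef_pos: [0.6309, 0.2575, 0.0444]
tool_rot: [0.446, 0.895, -0.001, -0.002]
ft_force: [-0.7, -0.1, 0.6]
grip_width: 0.0002
```

```bash
python3 - <<'E'
from h import *
go(.638,.251,.038)
c=cam('scene'); im=c['color'][140:320,200:440]
cv2.imwrite('pics/s1.png',cv2.resize(im,None,fx=3,fy=3,interpolation=cv2.INTER_CUBIC))
E
```

```text
t 3.075 pos [0.6309 0.2575 0.0444] xang 127.0 need units [-0.16  0.03  0.11] F [-0.7 -0.1  0.6]
```

View pics/s1.png

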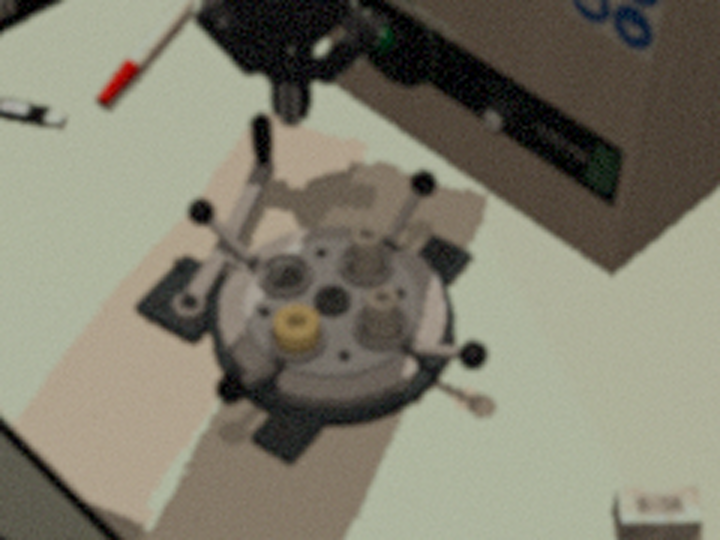

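The finger is at (290,95) in the crop, just on the table side of the knob at (262,140). I'll push it outward.

Emit:
play_rows:
  deltas: [0,0,0,0.1,0,0,0.1,0.01,0,0,0,0.1,0.01,0,0,0,0.1,0.01,0,0,0,0.1,0.01,0,0,0,0.1,0.01,0,0]

```text
clock: 3.88
eef_pos: [0.6163, 0.2876, 0.0437]
tool_rot: [0.446, 0.895, 0.002, 0.0]
ft_force: [0.0, -0.2, -0.6]
grip_width: 0.0001
```

```bash
python3 -c "
from h import *
go(.6028,.3035,.038)"
```

```text
t 3.875 pos [0.6163 0.2876 0.0437] xang 127.0 need units [ 0.35 -0.02  0.09] F [ 0.  -0.2 -0.6]
```

```bash
python3 - <<'E'
from h import *
c=cam('scene'); im=c['color'][140:300,220:400]
cv2.imwrite('pics/s2.png',cv2.resize(im,None,fx=3,fy=3,interpolation=cv2.INTER_CUBIC))
E
```

```text
(no output)
```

View pics/s2.png

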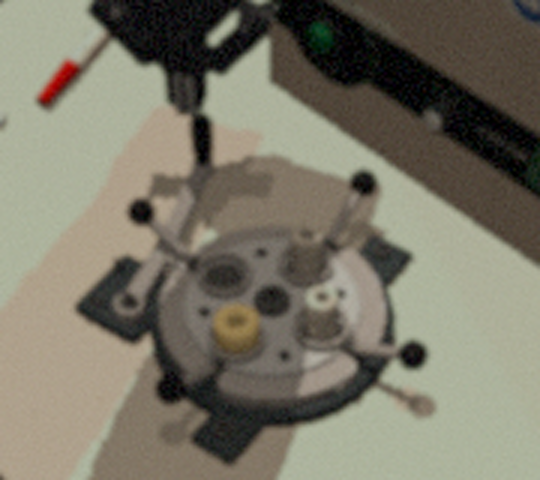

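```bash
python3 - <<'E'
from h import *
c=cam('scene'); o=bot.get_obs()
print('tcp px',proj(c,[o['eef_pos']]))
print('knob top/base px pred',proj(c,[(.6196,.279,.067),(.6196,.279,.023)]))
print('balls',proj(c,[(.5877,.0358,.05),(.6728,.1662,.05),(.5422,.2515,.05),(.4577,.121,.05)]))
t=cam('top'); print('top tcp',proj(t,[o['eef_pos']]))
im=t['color'][140:260,190:350]
cv2.imwrite('pics/t2.png',cv2.resize(im,None,fx=4.5,fy=4.5,interpolation=cv2.INTER_CUBIC))
E
```

```text
tcp px [[283.00154315 188.67445439]]
knob top/base px pred [[286.53271054 182.0526632 ]
 [287.39651505 196.82103125]]
balls [[358.22574797 260.87509479]
 [341.70831604 203.21069557]
 [267.28356206 212.70190906]
 [277.24273492 272.06196865]]
top tcp [[229.67421708 204.14924602]]
```

View pics/t2.png

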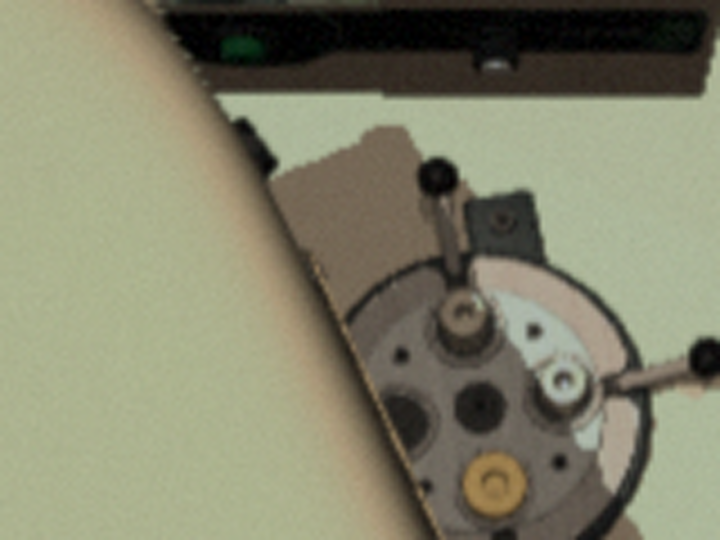

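```bash
python3 - <<'E'
from h import *
c=cam('scene'); o=bot.get_obs()
print('s1 tcp px',proj(c,[(.6309,.2575,.0444),(.6309,.2575,.08)]),'s2 at z+.035',proj(c,[(.6163,.2876,.0787)]))
print(o['joint_pos'],o['tau'],o['ft_torque'],o['eef_pos'])
im=c['color'][130:220,240:360]
cv2.imwrite('pics/s3.png',cv2.resize(im,None,fx=6.5,fy=6.5,interpolation=cv2.INTER_CUBIC))
E
```

```text
s1 tcp px [[297.58562999 192.34469264]
 [297.11735922 180.13346676]] s2 at z+.035 [[282.42526315 176.67326782]]
[ 0.43524562  0.68634821  0.30253873  1.18349082  0.0018188  -0.21101083] [ 2.68552238e-01 -5.60232532e+01  2.42014164e+01 -2.22381530e-02
  2.47090019e-02  3.09561408e-03] [-0.02423419 -0.02999056  0.0288823 ] [0.6164043  0.28729733 0.04355912]
```

View pics/s3.png

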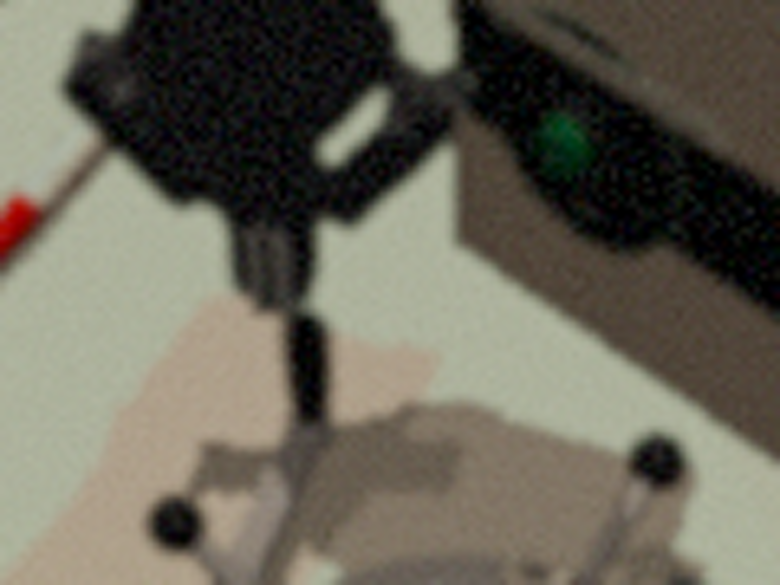

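The finger tip appears at about (281.5,176), which is 12 rows above where the state puts it, and the knob has not moved at (287,187). So the tip is really about 35 mm higher or farther out than the state says. I'll back off and probe downward gently over bare bench to tell which.

Emit:
play_rows:
  deltas: [0,-0.35,-0.03,0,0,0,-0.35,-0.03,0,0,0,0,0,0.2,0,0,0,0,0.15,0,0,0,0,0.1,0,0,0,0,0.05,0,0,0,0,0,0]

```text
clock: 4.95
eef_pos: [0.6402, 0.2472, 0.0098]
tool_rot: [0.447, 0.895, 0.001, -0.0]
ft_force: [-0.6, 0.7, 0.2]
grip_width: 0.0004
```

```bash
python3 - <<'E'
from h import *
go(.6028,.3035,.038)
c=cam('scene'); o=bot.get_obs(); p=np.array(o['eef_pos'])
print(proj(c,[p,p+[0,0,.035]]))
im=c['color'][130:220,240:360]
cv2.imwrite('pics/s4.png',cv2.resize(im,None,fx=6.5,fy=6.5,interpolation=cv2.INTER_CUBIC))
E
```

```text
t 4.95 pos [0.6402 0.2472 0.0098] xang 126.9 need units [ 1.13  0.07 -0.47] F [-0.6  0.7  0.2]
[[304.37997657 203.94522205]
 [304.08338579 192.46635158]]
```

View pics/s4.png

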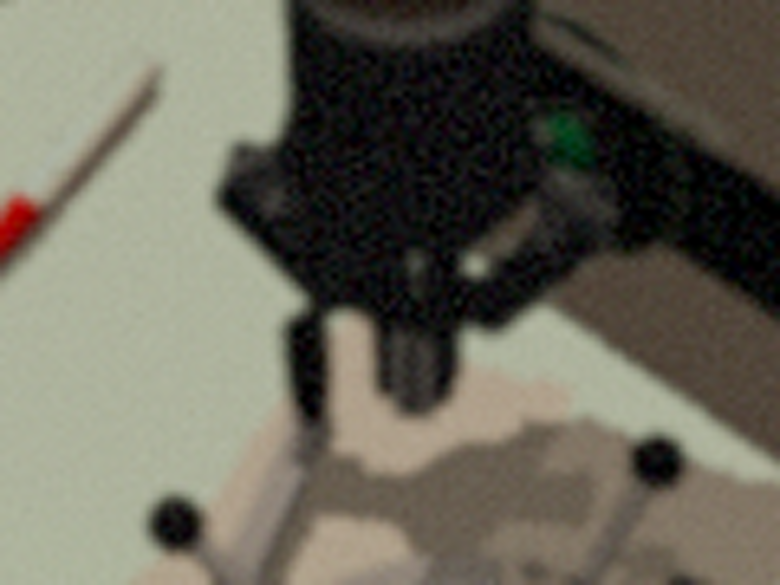

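Emit:
play_rows:
  deltas: [0,0,0,0.07,0,0,0,0,0.07,0,0,0,0,0.07,0,0,0,0,0.07,0]

```text
clock: 5.5
eef_pos: [0.6411, 0.2483, -0.0065]
tool_rot: [0.447, 0.895, 0.002, 0.001]
ft_force: [0.2, 0.6, 0.0]
grip_width: -0.0001
```

There was no contact at −6.5 mm reported, so the tip sits about 35 mm higher than the state says. I'll use a reported z of about 0.003, which is about 0.038 in truth, and push again.

Emit:
play_rows:
  deltas: [0,0,0,-0.13,0,0,0.12,0,0,0,0,0.12,0,0,0,0,0.12,0,0,0,0,0.12,0,0,0,0,0.12,0,0,0]

```text
clock: 6.25
eef_pos: [0.6214, 0.2773, 0.0024]
tool_rot: [0.448, 0.894, 0.002, 0.004]
ft_force: [4.2, -2.3, -1.3]
grip_width: -0.0001
```

```bash
python3 -c "
from h import *
go(.6028,.3035,.003)"
```

```text
t 6.25 pos [0.6214 0.2773 0.0024] xang 126.8 need units [ 0.54  0.01 -0.01] F [ 4.2 -2.3 -1.3]
```

Emit:
play_rows:
  deltas: [0,0.12,0,0,0,0,0.12,0,0,0,0,0.12,0,0,0,0,0.12,0,0,0,0,0.08,0,0,0,0,0,0,0,0]

```text
clock: 7.0
eef_pos: [0.5979, 0.3053, 0.0024]
tool_rot: [0.447, 0.894, 0.001, 0.003]
ft_force: [2.2, -2.6, 1.8]
grip_width: 0.0003
```

```bash
python3 - <<'E'
from h import *
go(.6028,.3035,.003)
c=cam('scene'); 
P=np.array([.4967,.2126]);
for q in (.2,.3,.4):
    a=np.radians(29.2)+q;x,y=P+.143*np.array([np.cos(a),np.sin(a)]);print(q,(proj(c,[(x,y,.067),(x,y,.023)])-[240,130])*6)
im=c['color'][130:225,240:370]
cv2.imwrite('pics/s5.png',cv2.resize(im,None,fx=6,fy=6,interpolation=cv2.INTER_CUBIC))
E
```

```text
t 7.0 pos [0.5979 0.3053 0.0024] xang 126.8 need units [-0.07  0.05 -0.01] F [ 2.2 -2.6  1.8]
0.2 [[198.87212245 293.50812341]
 [206.25661869 382.1710166 ]]
0.3 [[158.77841561 291.93381807]
 [167.27130293 380.59516809]]
0.4 [[118.42454717 293.13258096]
 [128.03925643 381.7829251 ]]
```

View pics/s5.png

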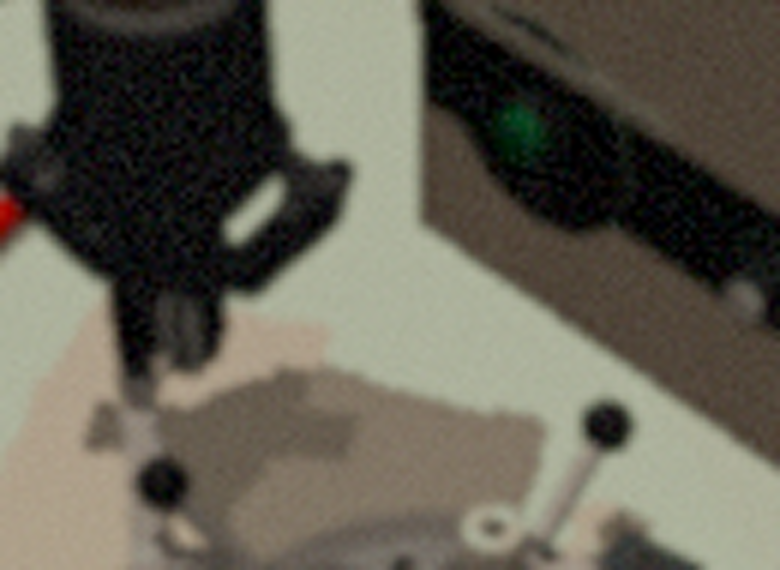

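The knob is out at its stop (base at (137,375), about 0.38 rad) and spoke 1's ball is unchanged at (606,425). I'll back off, rise and turn the tool to push spoke 0 clockwise.

Emit:
play_rows:
  deltas: [0,-0.2,0,0,0,0,0,0,-0.8,0,0,0,0,-0.8,0,0,0,0,-0.3,-10.7,0,0,0,0,-10.7,0,0,0,0,-10.7,0,0,0,0,-10.7,0,0,0,0,-10.7,0,0,0,0,-10.7,0,0,0,0,0]

```text
clock: 8.3
eef_pos: [0.6053, 0.2957, 0.1177]
tool_rot: [-0.1, 0.995, 0.005, -0.001]
ft_force: [0.1, 0.7, -0.2]
grip_width: 0.0
```

```bash
python3 - <<'E'
from h import *
cc=np.array([.5651,.1436])
a=np.radians(-78.1);e=np.array([np.cos(a),np.sin(a)]);n=np.array([-e[1],e[0]])
p=cc+.107*e+.035*n; go(p[0],p[1],.003)
E
```

```text
t 8.3 pos [0.6053 0.2957 0.1177] xang -168.5 need units [ 0.57 -4.15  1.87] F [ 0.1  0.7 -0.2]
```

Emit:
play_rows:
  deltas: [0,0.11,-0.83,0,0,0,0.11,-0.83,0,0,0,0.11,-0.83,0,0,0,0.11,-0.83,0,0,0,0.11,-0.83,0,0,0,0,0,0,0]

```text
clock: 9.05
eef_pos: [0.6227, 0.0392, 0.1133]
tool_rot: [-0.092, 0.996, 0.008, -0.001]
ft_force: [0.6, 0.5, -0.4]
grip_width: 0.0001
```

```bash
python3 - <<'E'
from h import *
go(.6215,.0461,.003)
E
```

```text
t 9.05 pos [0.6227 0.0392 0.1133] xang -169.5 need units [-0.    0.09  1.84] F [ 0.6  0.5 -0.4]
```

Emit:
play_rows:
  deltas: [0,-0.08,0.12,0,0,0,0,0,0.8,0,0,0,0,0.8,0,0,0,0,0.23,0,0,0,0,0,0]

```text
clock: 9.68
eef_pos: [0.6296, 0.0571, 0.0036]
tool_rot: [-0.092, 0.996, 0.01, 0.003]
ft_force: [-0.2, 0.1, 0.8]
grip_width: 0.0001
```

```bash
python3 - <<'E'
from h import *
go(.6215,.0461,.003)
E
```

```text
t 9.675 pos [0.6296 0.0571 0.0036] xang -169.4 need units [ 0.17 -0.16  0.01] F [-0.2  0.1  0.8]
```

Emit:
play_rows:
  deltas: [0,0.17,-0.14,0,0,0,0.16,0,0,0,0,0.157,-0.027,0,5,0,0.157,-0.027,0,5,0,0.157,-0.027,0,5,0,0.157,-0.027,0,5,0,0,0,0,0]

```text
clock: 10.55
eef_pos: [0.5796, 0.0354, 0.0149]
tool_rot: [0.089, 0.996, 0.012, 0.012]
ft_force: [-0.6, -0.4, 1.6]
grip_width: -0.0001
```

```bash
cat >> h.py <<'E'
def st(target=-168.1):
    # finger polar -> implied spoke angle (23 mm offset), radius; next moves
    cc=np.array([.5651,.1436]); o=bot.get_obs(); d=np.array(o['eef_pos'])[:2]-cc
    r=np.linalg.norm(d); print('finger r',r.round(4),'spoke ang est',(np.degrees(np.arctan2(d[1],d[0])-np.arcsin(.023/r))).round(1))
    a=np.radians(target);e=np.array([np.cos(a),np.sin(a)]);p=cc+.107*e+.023*np.array([-e[1],e[0]]);go(p[0],p[1],.003)
E
python3 -c "
from h import *
st()"
```

```text
finger r 0.1092 spoke ang est -94.5
t 10.55 pos [0.5796 0.0354 0.0149] xang 169.8 need units [2.07 0.7  0.17] F [-0.6 -0.4  1.6]
```

Emit:
play_rows:
  deltas: [0,0.157,-0.027,0.06,5,0,0.157,-0.027,0.06,5,0,0.157,-0.027,0.06,5,0,0.157,-0.027,0.03,5,0,0.157,-0.027,0.03,5,0,0.157,-0.027,0.03,5,0,0.157,-0.027,0.03,5,0,0.157,-0.027,0.03,5]

```text
clock: 11.55
eef_pos: [0.5218, 0.0559, 0.0046]
tool_rot: [0.431, 0.902, 0.02, 0.022]
ft_force: [1.9, -0.3, 0.6]
grip_width: 0.0002
```

```bash
python3 -c "
from h import *
st()"
```

```text
finger r 0.0978 spoke ang est -129.9
t 11.55 pos [0.5218 0.0559 0.0046] xang 128.9 need units [ 1.15 -0.28 -0.02] F [ 1.9 -0.3  0.6]
```

Emit:
play_rows:
  deltas: [0,0.15,-0.09,0.01,2,0,0.15,-0.09,0.01,3,0,0.15,-0.07,0.01,4,0,0.15,-0.05,0.01,4,0,0,0,0,0]

```text
clock: 12.18
eef_pos: [0.4938, 0.0758, 0.0064]
tool_rot: [0.531, 0.847, 0.028, 0.027]
ft_force: [0.4, 0.1, 0.4]
grip_width: 0.0001
```

```bash
python3 -c "
from h import *
st()
c=cam('scene'); im=c['color'][165:300,235:395]
cv2.imwrite('pics/s6.png',cv2.resize(im,None,fx=4.4,fy=4.4,interpolation=cv2.INTER_CUBIC))"
```

```text
finger r 0.0984 spoke ang est -150.0
t 12.175 pos [0.4938 0.0758 0.0064] xang 115.8 need units [ 0.56 -0.26  0.03] F [0.4 0.1 0.4]
```

View pics/s6.png

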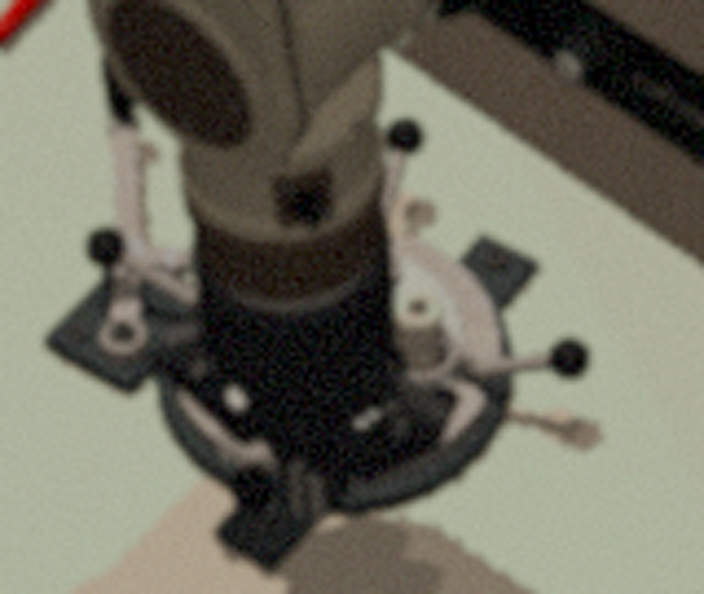

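The balls are at (105,247), (404,136) and (569,357) in the crop. I'll solve the table angle from those, and set up a numeric ball fit so I don't need more viewed pictures.

```bash
cat >> h.py <<'E'
def tab(name='scene'):
    c=cam(name); g=cv2.GaussianBlur(cv2.cvtColor(c['color'],cv2.COLOR_BGR2GRAY),(0,0),1.2).astype(np.float32)
    best=[]
    for t in np.arange(-130,20,1.):
        s=[]
        for k in range(4):
            a=np.radians(-78.1+t+90*k); u=proj(c,[(.5651+.11*np.cos(a),.1436+.11*np.sin(a),.05)])[0]+([-.5,-2] if name=='scene' else [0,0])
            s.append(cv2.getRectSubPix(g,(1,1),(float(u[0]),float(u[1])))[0,0])
        best.append((sum(s)/4,t,np.round(s)))
    best.sort(key=lambda b:b[0]); print(name,best[:4])
E
python3 - <<'E'
from h import *
c=cam('scene')
P=unproj(c,np.array([(105,247),(404,136),(569,357)])/4.4+[235.5,167],.05)[:,:2]-[.5651,.1436]
print(np.linalg.norm(P,axis=1),np.degrees(np.arctan2(P[:,1],P[:,0])))
tab();tab('top')
E
```

```text
[0.11022934 0.11084528 0.10920257] [118.8305112   29.36312271 -59.98744544]
scene [(np.float32(21.24149), np.float64(-72.0), array([12., 24., 26., 22.], dtype=float32)), (np.float32(21.24149), np.float64(18.0), array([24., 26., 22., 12.], dtype=float32)), (np.float32(21.442501), np.float64(-73.0), array([14., 22., 27., 23.], dtype=float32)), (np.float32(21.442501), np.float64(17.0), array([22., 27., 23., 14.], dtype=float32))]
top [(np.float32(36.157368), np.float64(-75.0), array([75., 22., 26., 21.], dtype=float32)), (np.float32(36.157368), np.float64(15.0), array([22., 26., 21., 75.], dtype=float32)), (np.float32(37.15596), np.float64(-74.0), array([93., 18., 18., 19.], dtype=float32)), (np.float32(37.15596), np.float64(16.0), array([18., 18., 19., 93.], dtype=float32))]
```

The table is at −73°, with 17° to go. I'll continue slowly.

Emit:
play_rows:
  deltas: [0,0.09,-0.02,0.02,3,0,0.09,-0.02,0.02,3,0,0.09,-0.02,0.02,3,0,0.07,-0.01,0.02,3,0,0,0,0,0]

```text
clock: 13.0
eef_pos: [0.4863, 0.0912, 0.0015]
tool_rot: [0.619, 0.785, 0.031, 0.026]
ft_force: [-0.7, -0.1, -0.2]
grip_width: -0.0004
```

```bash
python3 -c "
from h import *
st();tab();tab('top')"
```

```text
finger r 0.0947 spoke ang est -160.4
t 13.0 pos [0.4863 0.0912 0.0015] xang 103.5 need units [ 0.21 -0.31 -0.05] F [-0.7 -0.1 -0.2]
scene [(np.float32(21.241222), np.float64(-81.0), array([16., 23., 24., 21.], dtype=float32)), (np.float32(21.241222), np.float64(9.0), array([23., 24., 21., 16.], dtype=float32)), (np.float32(21.382475), np.float64(-80.0), array([15., 25., 23., 22.], dtype=float32)), (np.float32(21.382477), np.float64(10.0), array([25., 23., 22., 15.], dtype=float32))]
top [(np.float32(39.095634), np.float64(-80.0), array([100.,  21.,  19.,  15.], dtype=float32)), (np.float32(39.095634), np.float64(10.0), array([ 21.,  19.,  15., 100.], dtype=float32)), (np.float32(42.031605), np.float64(-79.0), array([110.,  22.,  21.,  16.], dtype=float32)), (np.float32(42.03161), np.float64(11.0), array([ 22.,  21.,  16., 110.], dtype=float32))]
```

Emit:
play_rows:
  deltas: [0,0.08,-0.03,0,1,0,0.08,-0.03,0,1,0,0.03,-0.02,0,0,0,0,0,0,0]

```text
clock: 13.6
eef_pos: [0.4807, 0.1016, 0.0018]
tool_rot: [0.633, 0.773, 0.033, 0.027]
ft_force: [2.8, 0.4, -0.4]
grip_width: -0.0
```

```bash
python3 -c "
from h import *
st();tab();tab('top')"
```

```text
finger r 0.0942 spoke ang est -167.7
t 13.6 pos [0.4807 0.1016 0.0018] xang 101.4 need units [ 0.01 -0.26 -0.04] F [ 2.8  0.4 -0.4]
scene [(np.float32(32.1901), np.float64(-86.0), array([15., 27., 25., 62.], dtype=float32)), (np.float32(32.1901), np.float64(4.0), array([27., 25., 62., 15.], dtype=float32)), (np.float32(33.351936), np.float64(-87.0), array([16., 23., 23., 71.], dtype=float32)), (np.float32(33.351936), np.float64(3.0), array([23., 23., 71., 16.], dtype=float32))]
top [(np.float32(51.649994), np.float64(1.0), array([ 21.,  24.,  20., 142.], dtype=float32)), (np.float32(51.649998), np.float64(-89.0), array([142.,  21.,  24.,  20.], dtype=float32)), (np.float32(52.095787), np.float64(-90.0), array([114.,  29.,  40.,  25.], dtype=float32)), (np.float32(52.095787), np.float64(0.0), array([ 29.,  40.,  25., 114.], dtype=float32))]
```

The table is near −88°. I'll back off, rise and measure with a clear view.

Emit:
play_rows:
  deltas: [0,-0.2,-0.1,0,0,0,-0.3,-0.2,0,0,0,0,0,-0.8,0,0,0,0,-0.8,0,0,0,0,-0.5,0,0,-0.8,0,0,0,0,-0.8,0,0,0,0,0,0,0,0]

```text
clock: 14.7
eef_pos: [0.4696, -0.0361, 0.127]
tool_rot: [0.633, 0.773, 0.028, 0.023]
ft_force: [-0.8, 0.4, -0.2]
grip_width: 0.0002
```

```bash
python3 -c "
from h import *
st();tab();tab('top')
c=cam('scene'); a=cv2.resize(c['color'][140:300,230:400],None,fx=3.2,fy=3.2,interpolation=cv2.INTER_CUBIC)
cv2.imwrite('pics/s7.png',a)"
```

```text
finger r 0.2035 spoke ang est -124.5
t 14.7 pos [ 0.4696 -0.0361  0.127 ] xang 101.3 need units [2.22 0.22 2.09] F [-0.8  0.4 -0.2]
scene [(np.float32(18.478745), np.float64(-87.0), array([21., 17., 14., 22.], dtype=float32)), (np.float32(18.478745), np.float64(3.0), array([17., 14., 22., 21.], dtype=float32)), (np.float32(18.569996), np.float64(-88.0), array([22., 18., 11., 23.], dtype=float32)), (np.float32(18.569996), np.float64(2.0), array([18., 11., 23., 22.], dtype=float32))]
top [(np.float32(18.157757), np.float64(-86.0), array([16., 21., 19., 17.], dtype=float32)), (np.float32(18.157759), np.float64(4.0), array([21., 19., 17., 16.], dtype=float32)), (np.float32(18.401718), np.float64(-87.0), array([18., 20., 19., 17.], dtype=float32)), (np.float32(18.401718), np.float64(3.0), array([20., 19., 17., 18.], dtype=float32))]
```

View pics/s7.png

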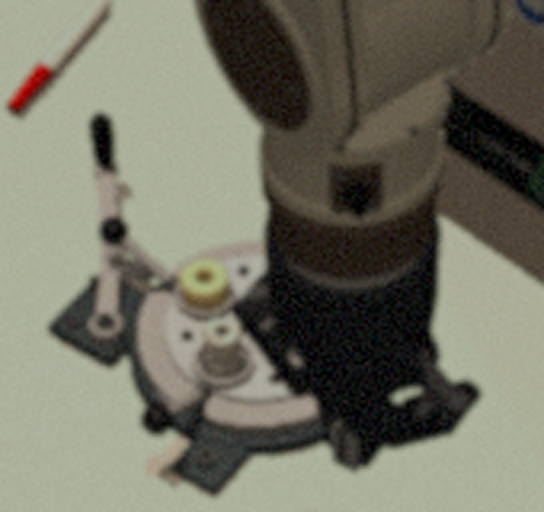

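The bush stands at the work position, the table is at about −87° (within capture range), and the knob is still out at (102,140). Next I go to the outer side of the knob.

Emit:
play_rows:
  deltas: [0,0,0,0,-9.7,0,0,0,0,-9.7,0,0,0,0,-9.7,0,0,0,0,0]

```text
clock: 15.35
eef_pos: [0.4657, -0.0284, 0.1249]
tool_rot: [0.407, 0.913, 0.021, 0.026]
ft_force: [-0.2, 0.1, -0.6]
grip_width: 0.0004
```

```bash
python3 -c "
from h import *
go(.5623,.3528,.12)"
```

```text
t 15.35 pos [ 0.4657 -0.0284  0.1249] xang 131.9 need units [3.65 5.43 0.3 ] F [-0.2  0.1 -0.6]
```

Emit:
play_rows:
  deltas: [0,0.456,0.679,0.03,0,0,0.456,0.679,0.03,0,0,0.456,0.679,0.03,0,0,0.456,0.679,0.03,0,0,0.456,0.679,0.03,0,0,0.456,0.679,0.03,0,0,0.456,0.679,0.03,0,0,0.43,0.62,0.03,0,0,0,0,0,0]

```text
clock: 16.48
eef_pos: [0.561, 0.3657, 0.1201]
tool_rot: [0.416, 0.909, 0.02, 0.024]
ft_force: [-0.7, -0.5, -0.1]
grip_width: -0.0001
```

```bash
python3 -c "
from h import *
go(.5623,.3528,.003)"
```

```text
t 16.475 pos [0.561  0.3657 0.1201] xang 130.8 need units [-0.13 -0.23  1.95] F [-0.7 -0.5 -0.1]
```

Emit:
play_rows:
  deltas: [0,0,-0.1,0.6,0,0,0,-0.1,0.7,0,0,0,0,0.5,0,0,0,0,0.15,0,0,0,0,0,0]

```text
clock: 17.1
eef_pos: [0.5558, 0.3585, 0.0003]
tool_rot: [0.419, 0.907, 0.019, 0.023]
ft_force: [-0.6, 1.2, 0.5]
grip_width: -0.0004
```

```bash
python3 -c "
from h import *
go(.606,.2975,.003)"
```

```text
t 17.1 pos [5.558e-01 3.585e-01 3.000e-04] xang 130.4 need units [-1.32 -0.02 -0.01] F [-0.6  1.2  0.5]
```

Emit:
play_rows:
  deltas: [0,-0.14,0,-0.03,0,0,-0.14,0,0,0,0,-0.14,0,0,0,0,-0.14,0,0,0,0,-0.14,0,0,0,0,-0.14,0,0,0,0,-0.12,0,0,0]

```text
clock: 17.98
eef_pos: [0.5975, 0.3168, 0.0087]
tool_rot: [0.418, 0.908, 0.025, 0.024]
ft_force: [-0.9, 4.5, -2.0]
grip_width: 0.0004
```

```bash
python3 -c "
from h import *
go(.606,.2975,.003);tab();tab('top')"
```

```text
t 17.975 pos [0.5975 0.3168 0.0087] xang 130.5 need units [-0.33 -0.11  0.1 ] F [-0.9  4.5 -2. ]
scene [(np.float32(19.106997), np.float64(3.0), array([22., 24., 18., 13.], dtype=float32)), (np.float32(19.106998), np.float64(-87.0), array([13., 22., 24., 18.], dtype=float32)), (np.float32(20.543446), np.float64(-88.0), array([12., 23., 30., 17.], dtype=float32)), (np.float32(20.543446), np.float64(2.0), array([23., 30., 17., 12.], dtype=float32))]
top [(np.float32(25.926632), np.float64(-88.0), array([ 9., 18., 18., 59.], dtype=float32)), (np.float32(25.926632), np.float64(2.0), array([18., 18., 59.,  9.], dtype=float32)), (np.float32(26.612904), np.float64(-87.0), array([ 8., 19., 18., 61.], dtype=float32)), (np.float32(26.612904), np.float64(3.0), array([19., 18., 61.,  8.], dtype=float32))]
```

Emit:
play_rows:
  deltas: [0,-0.1,-0.03,0.05,0,0,-0.1,-0.03,0.05,0,0,-0.1,-0.02,0.02,0]

```text
clock: 18.45
eef_pos: [0.6071, 0.3006, 0.004]
tool_rot: [0.418, 0.908, 0.026, 0.024]
ft_force: [-2.6, 3.9, 3.7]
grip_width: -0.0001
```

Emit:
play_rows:
  deltas: [0,-0.08,-0.01,0,0,0,-0.08,-0.01,0,0]

```text
clock: 18.7
eef_pos: [0.6102, 0.2955, 0.0041]
tool_rot: [0.417, 0.908, 0.028, 0.021]
ft_force: [-9.2, 15.0, 4.4]
grip_width: -0.0002
```

```bash
python3 -c "
from h import *
go(.606,.2975,.003);tab();tab('top')"
```

```text
t 18.7 pos [0.6102 0.2955 0.0041] xang 130.7 need units [ 0.07 -0.03  0.02] F [-9.2 15.   4.4]
scene [(np.float32(19.564375), np.float64(-90.0), array([12., 22., 24., 20.], dtype=float32)), (np.float32(19.564375), np.float64(0.0), array([22., 24., 20., 12.], dtype=float32)), (np.float32(21.087658), np.float64(-89.0), array([14., 25., 23., 22.], dtype=float32)), (np.float32(21.08766), np.float64(1.0), array([25., 23., 22., 14.], dtype=float32))]
top [(np.float32(53.453217), np.float64(-90.0), array([  8.,  19.,  19., 168.], dtype=float32)), (np.float32(53.453217), np.float64(0.0), array([ 19.,  19., 168.,   8.], dtype=float32)), (np.float32(53.681988), np.float64(-1.0), array([ 19.,  19., 168.,   9.], dtype=float32)), (np.float32(53.68199), np.float64(-91.0), array([  9.,  19.,  19., 168.], dtype=float32))]
```

The force has risen to 17 N and the table has been drawn to −90°. One more firm press to be sure.

Emit:
play_rows:
  deltas: [0,-0.12,0,0,0,0,-0.12,0,0,0]

```text
clock: 19.05
eef_pos: [0.6094, 0.2962, 0.0042]
tool_rot: [0.411, 0.911, 0.034, 0.009]
ft_force: [-15.2, 15.6, 7.6]
grip_width: -0.0001
```

Emit:
play_rows:
  deltas: [0,0.3,0,0,0,0,0.4,0,0,0,0,0,0,-0.8,0,0,0,0,-0.8,0,0,0,0,-0.6,0,0,0.7,-0.5,0,0,0,0.7,-0.5,0,0,0,0.6,-0.5,0,0,0,0,0,0,0]

```text
clock: 20.18
eef_pos: [0.4227, 0.3485, 0.1306]
tool_rot: [0.414, 0.91, 0.026, 0.013]
ft_force: [0.9, 0.4, -0.4]
grip_width: 0.0
```

```bash
python3 - <<'E'
from h import *
go(.6,.3,.003);tab();tab('top')
t=cv2.imread('pics/scene0.png');c=cam('scene')
a=np.hstack([cv2.resize(x[150:290,235:375],None,fx=2.8,fy=2.8,interpolation=cv2.INTER_CUBIC) for x in(t,c['color'])])
cv2.imwrite('pics/s8.png',a)
# knob centroid (dark) before/after in both views
for n,x,(u0,u1,v0,v1) in(('before',t,(275,296,172,199)),('after',c['color'],(275,296,172,199))):
    m=cv2.cvtColor(x,cv2.COLOR_BGR2GRAY)[v0:v1,u0:u1]<60
    v,u=np.nonzero(m);print(n,len(u),u.mean()+u0,v.mean()+v0)
E
```

```text
t 20.175 pos [0.4227 0.3485 0.1306] xang 131.0 need units [-2.54  1.57  2.23] F [ 0.9  0.4 -0.4]
scene [(np.float32(22.933517), np.float64(-90.0), array([22., 22., 26., 22.], dtype=float32)), (np.float32(22.933517), np.float64(0.0), array([22., 26., 22., 22.], dtype=float32)), (np.float32(23.717648), np.float64(1.0), array([24., 25., 23., 23.], dtype=float32)), (np.float32(23.71765), np.float64(-89.0), array([23., 24., 25., 23.], dtype=float32))]
top [(np.float32(20.156723), np.float64(-89.0), array([20., 22., 21., 18.], dtype=float32)), (np.float32(20.156723), np.float64(1.0), array([22., 21., 18., 20.], dtype=float32)), (np.float32(20.473587), np.float64(0.0), array([21., 20., 19., 22.], dtype=float32)), (np.float32(20.473589), np.float64(-90.0), array([22., 21., 20., 19.], dtype=float32))]
before 76 286.94736842105266 186.10526315789474
after 71 288.0845070422535 186.46478873239437
```

View pics/s8.png

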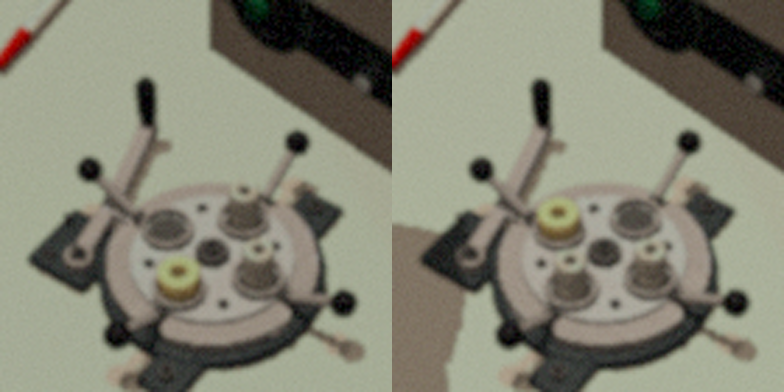

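The knob and balls sit where they were when locked at the start (left (146,100), right (541,100), panel offset 392). The bush is at the work position, all samples are upright, and the hand is clear with the force near zero. Handing in.

```bash
python3 -c "
from h import *
print(ticket.job_done())"
```

```text
the job is handed in; nothing more can be done
None
```

The short, wide sample is at the work position with the pawl back in its notch, and the job is handed in at about 20 s of the 67 s allowed. I pushed the knob out, to about 0.38 rad. I then pushed the table 90° clockwise by spoke 0, and pushed the knob back in until it stopped hard at about 22 N. No verdict was reported.

**Last checks:**
- **Table:** both cameras put it at −89° to −90°.
- **Knob:** it is back within about 1 px (2 mm) of its locked place, on the inward side.
- **Samples:** the bush stands in the nest at the work position, and both sleeves are upright in theirs.
- **Hand:** it is clear, with no contact force (readings about 1 N, which is noise).

**What disagreed:**
- **Tip height:** the fingertip was really about 35 mm higher than the reported TCP. The first push passed over the knob without touching it, so I corrected for this from then on.
- **Tool tilt:** the tool picked up a slight tilt of 3–4° while turning the table, with no visible effect.
- **Bystanders:** I did not measure their positions at the end. I never pushed near them.

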